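Show the injector with the thick ring to the inspection camera

TASK

Three injectors lie in the cradle, each with the ring that came out of it lying just beyond its nose: pick up the one whose ring is the thick, tall one (the other two have thin flat washers) and hold it up in the air to the inspection camera, nose tip 50 mm in front of the middle of the lens and the injector lined up with the camera's line of sight, pointing straight into the lens. Finish while still holding it there, still and touching nothing but the gripper. Leave the other injectors, the rings, the camera and everything else on the bench as they are.

Things in the scene. Friction and masses are not known exactly. Their poses are not given: they have to be found in the camera images.
- injector1: fuel injector 1 of three alike (1 at the cradle's -y end), lying level: stepped steel round bar, 0.25 kg. Origin on its axis, 40 mm above the bench, 4 mm ahead of its centre of mass; +x runs to the nose. Along x in mm: black head 30 dia -85 to -55, 10 dia stub on it rising 27 above the axis; steel barrel 24 dia -55 to 45 (grip here); nut 19 dia to 70; nozzle 7 dia to the tip at 90
- injector2: fuel injector 2 of three alike (1 at the cradle's -y end), lying level: stepped steel round bar, 0.25 kg. Origin on its axis, 40 mm above the bench, 4 mm ahead of its centre of mass; +x runs to the nose. Along x in mm: black head 30 dia -85 to -55, 10 dia stub on it rising 27 above the axis; steel barrel 24 dia -55 to 45 (grip here); nut 19 dia to 70; nozzle 7 dia to the tip at 90
- injector3: fuel injector 3 of three alike (1 at the cradle's -y end), lying level: stepped steel round bar, 0.25 kg. Origin on its axis, 40 mm above the bench, 4 mm ahead of its centre of mass; +x runs to the nose. Along x in mm: black head 30 dia -85 to -55, 10 dia stub on it rising 27 above the axis; steel barrel 24 dia -55 to 45 (grip here); nut 19 dia to 70; nozzle 7 dia to the tip at 90
- injector1_tip (a point): nose tip of injector1, on its axis 90 mm from its origin
- injector2_tip (a point): nose tip of injector2, on its axis 90 mm from its origin
- injector3_tip (a point): nose tip of injector3, on its axis 90 mm from its origin
- cradle: fixed black plate 250 x 290 x 6 mm on the bench, origin at the centre of its underside; injectors lie along its +x, origins at x -20, y -85, 0, 85 mm, each in two grey V saddles (10 mm wide, 40 mm across, tops 38 mm above the bench) under the barrel at 35 and -40 mm from the injector origin, so it is gripped between -33 and 28 mm
- place1 (a point): point on the cradle's plate 25 mm beyond the nose tip of injector1 as it lies (its ring lies within about 15 mm of it)
- place2 (a point): point on the cradle's plate 25 mm beyond the nose tip of injector2 as it lies (its ring lies within about 15 mm of it)
- place3 (a point): point on the cradle's plate 25 mm beyond the nose tip of injector3 as it lies (its ring lies within about 15 mm of it)
- thick_ring: the thick steel ring: 30 mm outside dia, 14 mm hole, 14 mm tall, lying flat off the nose of one of the injectors; origin at the centre of its underside
- washer_a: thin steel washer, 22 mm outside dia, 10 mm hole, 4 mm thick, lying flat off the nose of another injector; origin at the centre of its underside
- washer_b: thin steel washer, 22 mm outside dia, 10 mm hole, 4 mm thick, lying flat off the nose of another injector; origin at the centre of its underside
- lens (a point): centre of the inspection camera's flat front (barrel 36 mm dia), on its optical axis; the camera looks along this frame's -x axis, level or downwards as it is tilted; y is level. The camera's grey body (75 x 50 x 50 mm) reaches 115 mm behind this point
- camera_tilt (a joint): how far the camera looks downwards, rad (0 = level, 0.1 to 0.45 at the start); a stiff hinge that stays put, 75 mm behind the lens
- camera_stand: fixed stand of the camera: foot 120 x 110 mm, column 24 mm dia, the camera's hinge 250 mm above the bench over the origin; origin on the bench under the column; the camera looks along the stand's -x seen from above
- nut: loose steel nut ring 24 mm dia, 16 mm tall, on the cradle's plate at the heads' end; a bystander
- wrench: steel wrench 160 mm long on the bench; a bystander
- screwdriver: screwdriver 190 mm long on the bench; a bystander
- bowl: steel bowl 110 mm dia, 40 mm tall; a bystander
- adapter_a: plain steel cylinder 30 mm dia, 50 mm tall, standing; a bystander
- adapter_b: stepped steel plug 36 mm dia, 45 mm tall, standing; a bystander

How it is judged:
By the outcome, as a careful person would: the job done as asked, in the order asked, and still so for the second after the job is handed in, while the arm keeps its last pose, push and grip.
It also fails if it takes over 32 s, if anything falls off the work surface, if the arm or the gripper's body presses on something with over 40 N, if the wrist force passes 120 N, or if a joint passes its speed limit or range.

ROBOT

A 6-joint arm with a two-finger parallel gripper is mounted at the origin on the work surface. World frame = base frame: x ahead of the robot, y to its left, z up, the work surface at z = 0. Lengths are in mm, angles in rad, forces in N, time in s.
With the tool pointing down it reaches from about 225 to 725 mm from the base axis. Payload 3.1 kg.
Tool frame: the origin (TCP) lies at the very end of the fingers, on their centre line; the grasp point (between the pads) lies behind it (arm.grip_depth is the z of the grasp point in the tool frame, in mm); z points along the fingers, y is the line along which they close (so a half turn about z gives the same grasp; the last joint's range is limited). The gripper opens to 85 mm and grips with 20 to 120 N. Pads are 22 mm wide; open, the fingers measure 114 mm over their backs; the gripper's body (76 mm by 85 mm) begins 54 mm behind the grasp point. The pads swing forward as they close: fully open they stand 13 mm farther back than shut.
Start: joints at [1.081, 0.048, 0.099, 1.622, 0, 1.443], TCP at [185.835, 491.002, 202.012] pointing down, gripper open.
Joint ranges: [-2.91, 2.91], [-0.99, 1.94], [-1.21, 1.42], [-2.12, 2.29], [-1.49, 1.47], [-3.14, 3.14]. Speed limits (rad/s): [2.79, 2.79, 3.14, 3.14, 3.14, 3.14].

INTERFACE

Orientations are given as a rotation vector (axis times angle).
In Python, from plant import arm gives the robot as it stands. The module is installed in compiled form; this text tells all that it offers.
- The arm moves only by the tool crank_tcp, called after "Call:" as name(argument=value, ...) on one line, values as JSON. Schema: {"type":"object","properties":{"moves":{"type":"array","items":{"type":"array","items":{"type":"number"},"minItems":6,"maxItems":6},"minItems":1,"maxItems":8},"finger_gap":{"type":"number"},"squeeze":{"type":"number"},"only":{"type":"string"},"quiet":{"type":"boolean"},"lines":{"type":"string"}},"required":["moves"],"additionalProperties":false}. moves is a list of rows, 1 to 8 of them, each of 6 numbers: dx, dy, dz in mm, then a rotation vector rx, ry, rz in rad; each row is the pose to reach, as a shift and turn from the pose commanded when the call began, along the tool's axes at that moment; what a row does not reach only later rows make up. A row lasts 1/8 s, in which the tool goes at most 62.5 mm and 0.188 rad, less where a joint would pass 70% of its speed; a pose out of reach is approached as far as the arm can. finger_gap is the finger opening in mm, set as the call begins (left out keeps the last). The fingers move at their own pace and stop on an object; squeeze is the grip in N (left out, the last holds). Time passes only in rows, so rows that do not move let the fingers close. The tool returns the time, the measured TCP pose, the force, the opening and the grip force at its end. only (a regular expression) keeps the lines of the reply that match it, lines (a string "A,B") keeps lines A to B, and quiet returns only ok. Input that does not fit is refused with a message, and nothing moves.
- arm.observe(): the state, without advancing time (a new reading comes with each control period).
- arm.capture(name): name is "scene" or "top"; returns a dict with "pixels" (400x640x3 uint8, red, green, blue), "depth" (400x640 float32, mm along the optical axis (not along the pixel's ray), 0 where there is no reading), "K" (3x3 intrinsics, pixels), "D" ([k1, k2, p1, p2, k3] as OpenCV has them; the pictures are not rectified), "R" (3x3) and "t" (3): a world point X has camera coordinates R X + t. Camera axes: x right, y down, z forward; pixel columns grow to the right and rows downward; lengths in mm; the calibration is good to about 2 mm. A picture is of the moment at which its call begins.
- arm.finish_job(): hands the job in; it is judged then, once.
Trained networks look in the newest picture that a camera, given by its name, has taken for a name from the list of things; names that differ only in an ending like _2 or _b are one class to them, and where a whole thing is asked for, a point or a joint stands for the part that bears it (a point fixed in the world has none). Each returns a list of dicts, best first, with "confidence" (0 to 1); they miss things now and then, are a little off and sometimes report something else, mostly with a low value. They report only what shows in the picture. A call takes as long as a camera call.
- arm.spot_in(camera, label): "uv" ([column, row] in pixels, amid what is visible of it).
- arm.regions_of(camera, label): "pixels" (400x640 bool, what is visible of it) and "uv" ([column, row] in pixels, amid what is visible of it).
- arm.mark_of(camera, label): "uv" ([column, row] in pixels: a listed point, or the origin of a listed thing).
The state is a dict: "clock": time; "joint_positions": joint angles; "joint_vel": joint speeds; "joint_efforts": joint torques, N m; "eef_pos": TCP position; "tool_rot": TCP orientation; "force": force on the tool from outside, world axes, zero at the start; "wrist_torque": the same for the moment, N m; "opening": finger opening in mm; "gripper_force": force on a finger pad.
Only numpy, scipy, OpenCV 4.12 (cv2) and the standard library are available. Lean on these libraries where they do the work, as an engineer would, in place of code of your own. Each camera call takes 0.05 s, during which the arm holds its last target. There are 200 camera calls.

## Working session

There is one attempt and no reset: what is moved stays moved. The work goes in short steps, Python scripts to look and compute and a tool call to move; the robot and the scene stay as the last step left them, time stands still between calls to the robot, and variables do not carry over. Pictures are saved under pics/ and viewed, at most 10 in all, crops included, and the job is handed in when it is done.

```bash
mkdir -p pics; python3 - <<'E'
from plant import arm
import cv2,numpy as np
s=arm.observe();print(s['clock'],s['eef_pos'],s['tool_rot'],s['opening'],arm.grip_depth)
for n in("scene","top"):
    c=arm.capture(n);cv2.imwrite(f"pics/{n}0.png",c["pixels"][:,:,::-1]);np.savez(f"{n}0.npz",**c)
    print(n,c['K'].tolist(),c['D'],c['R'].tolist(),c['t'])
    for l in("injector1","injector2","injector3","injector1_tip","injector2_tip","injector3_tip","thick_ring","washer_a","lens","camera_stand","cradle"):
        print(l,[(np.round(d['uv']).tolist(),round(d['confidence'],2)) for d in arm.mark_of(n,l)])
E
```

```text
0.0 [185.50872624 490.39636142 200.80001156] [-0.56514307 -3.08956552  0.0035605 ] 85.20806804021358 -18.700000000000003
scene [[408.52343543387684, 0.0, 327.09024367072817], [0.0, 408.52343543387684, 202.89843263156288], [0.0, 0.0, 1.0]] [0.01506271 0.         0.         0.         0.        ] [[0.15428271507381394, 0.9880263783852611, 0.0008482006586528099], [0.8562024184998555, -0.1332695687812557, -0.49915592813454257], [-0.493066184588287, 0.07773736329309852, -0.8665117656234023]] [-177.74651727 -415.87853077 1394.62329895]
injector1 [([207.0, 215.0], 0.79), ([176.0, 212.0], 0.59)]
injector2 [([207.0, 215.0], 0.79), ([176.0, 212.0], 0.59)]
injector3 [([207.0, 215.0], 0.79), ([176.0, 212.0], 0.59)]
injector1_tip [([166.0, 247.0], 0.92)]
injector2_tip [([221.0, 194.0], 0.72), ([202.0, 248.0], 0.64), ([304.0, 298.0], 0.49)]
injector3_tip [([232.0, 247.0], 0.75), ([206.0, 214.0], 0.51)]
thick_ring [([232.0, 259.0], 0.61)]
washer_a [([195.0, 261.0], 0.62), ([172.0, 261.0], 0.39), ([167.0, 260.0], 0.21)]
lens [([413.0, 173.0], 0.62)]
camera_stand [([422.0, 228.0], 0.82), ([171.0, 259
[... 512 characters left out ...]
0.58), ([412.0, 219.0], 0.56), ([443.0, 191.0], 0.27)]
injector2 [([437.0, 228.0], 0.94), ([388.0, 218.0], 0.58), ([412.0, 219.0], 0.56), ([443.0, 191.0], 0.27)]
injector3 [([437.0, 228.0], 0.94), ([388.0, 218.0], 0.58), ([412.0, 219.0], 0.56), ([443.0, 191.0], 0.27)]
injector1_tip [([447.0, 200.0], 0.96)]
injector2_tip [([297.0, 272.0], 0.7), ([418.0, 193.0], 0.62), ([443.0, 196.0], 0.37), ([409.0, 218.0], 0.28)]
injector3_tip [([394.0, 192.0], 0.56), ([448.0, 197.0], 0.19)]
thick_ring [([394.0, 187.0], 0.52), ([238.0, 191.0], 0.51)]
washer_a [([440.0, 191.0], 0.54), ([421.0, 192.0], 0.41)]
lens [([236.0, 192.0], 0.61), ([197.0, 256.0], 0.34)]
camera_stand []
cradle [([414.0, 220.0], 0.57)]
```

```bash
python3 - <<'E'
import cv2
a=cv2.imread("pics/top0.png");b=cv2.imread("pics/scene0.png")
cv2.imwrite("pics/t1.png",cv2.resize(a[130:290,160:480],None,fx=2.5,fy=2.5,interpolation=2))
cv2.imwrite("pics/s1.png",cv2.resize(b[140:340,140:460],None,fx=2.5,fy=2.5,interpolation=2))
E
```

```text
(no output)
```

View pics/t1.png

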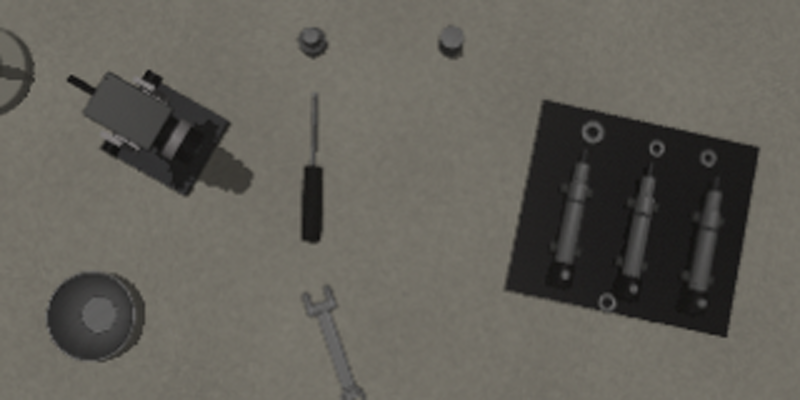

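View pics/s1.png

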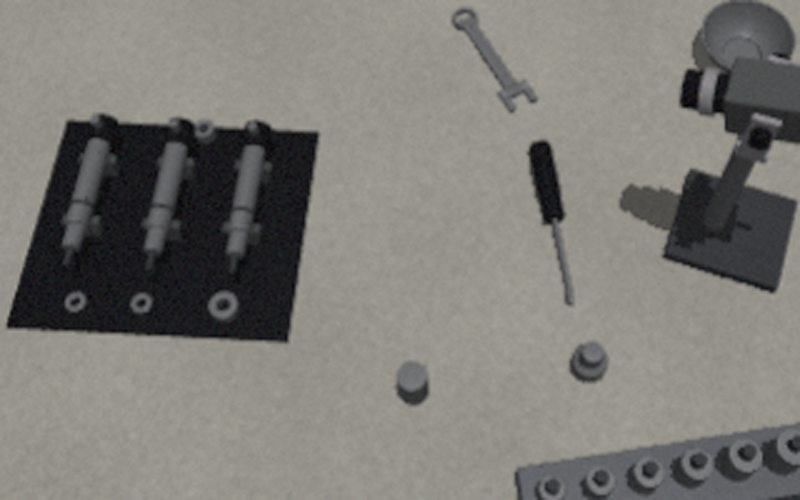

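```bash
cat >h.py <<'E'
import numpy as np,cv2
def load(n,k='0'): return dict(np.load(f"{n}{k}.npz"))
def cloud(c):
    v,u=np.mgrid[0:400,0:640]
    p=cv2.undistortPoints(np.stack([u.ravel(),v.ravel()],1).astype(np.float64)[:,None],c['K'],c['D'])[:,0]
    d=c['depth'].ravel().astype(float)
    X=np.c_[p*d[:,None],d]
    W=(X-c['t'])@c['R']; W[d==0]=np.nan
    return W.reshape(400,640,3)
def onz(c,uv,z):
    p=cv2.undistortPoints(np.array(uv,float).reshape(-1,1,2),c['K'],c['D'])[:,0]
    r=np.c_[p,np.ones(len(p))]@c['R']; C=-c['R'].T@c['t']
    return C+r*((z-C[2])/r[:,2])[:,None]
def proj(c,X):
    return cv2.projectPoints(np.array(X,float).reshape(-1,1,3),cv2.Rodrigues(c['R'])[0],c['t'],c['K'],c['D'])[0][:,0]
E
python3 - <<'E'
from h import *
np.set_printoptions(precision=1,suppress=True,linewidth=150)
for n in('top','scene'):
    c=load(n);W=cloud(c);g=c['pixels'].mean(2)
    print(n,'cam',-c['R'].T@c['t'])
    m=(abs(W[...,2])<12)&(g<48)
    if n=='top': m[:, :350]=0
    else: m[:,270:]=0
    m=cv2.morphologyEx(m.astype(np.uint8),cv2.MORPH_CLOSE,np.ones((25,25)))
    nn,l,st,_=cv2.connectedComponentsWithStats(m);k=1+st[1:,4].argmax()
    v,u=np.nonzero(l==k);P=onz(c,np.c_[u,v],6)
    r=cv2.minAreaRect(P[:,:2].astype(np.float32));print('cradle',r)
    b=W[(abs(W[...,2]))<4];print('bench',np.median(W[::7,::7,2]))
    H=W[(W[...,2]>30)&(W[...,2]<75)]
    from scipy.cluster.hierarchy import fclusterdata
    H=H[H[:,1]<0 if True else 0]
    f=fclusterdata(H,15,'distance')
    for k in set(f):
        Q=H[f==k]
        if len(Q)<40: continue
        m_=Q.mean(0);U=np.linalg.svd(Q-m_,full_matrices=False)[2][0]; s=(Q-m_)@U
        print('clu',len(Q),m_,U,s.min(),s.max(),np.percentile(Q[:,2],95))
    # rings heights
    for uv in ({'top':[(397,182),(422,189),(443,193)],'scene':[(229,262),(196,261),(170,260)]}[n]):
        q=W[uv[1]-7:uv[1]+8,uv[0]-7:uv[0]+8].reshape(-1,3);print('ring',uv,np.nanmedian(q,0),np.nanpercentile(q[:,2],[50,80,90,97]))
    Q=W[W[...,2]>195]; print('hi',len(Q),np.nanmin(Q,0),np.nanmax(Q,0))
E
```

```text
top cam [ 472.7   89.1 1228.8]
cradle ((537.4075317382812, -232.3864288330078), (287.1630554199219, 248.49082946777344), 78.0394287109375)
bench nan
clu 81 [ 53.8 -23.4  52.3] [0.4 0.9 0. ] -35.88297594392771 23.7842406347036 71.53506931593807
clu 475 [ 660.2 -558.    38.2] [-1.  -0.1 -0. ] -102.78366879752953 100.5059252451653 43.28200819470449
clu 445 [ 523.3 -140.1   49. ] [-1.   0.2  0. ] -97.80729140135078 75.0022536100904 55.34382648683307
clu 434 [ 491.5 -307.1   48.7] [-1.   0.2  0. ] -95.72302624104428 75.19732726847523 56.13932824480478
clu 433 [ 507.9 -223.8   48.7] [-1.   0.2  0. ] -98.01546973512596 73.60812907555359 55.98805436903993
ring (397, 182) [ 648.7 -180.2    7.9] [ 7.9 18.5 21.  23.2]
ring (422, 189) [ 626.6 -262.1    7.1] [ 7.1  9.8 11.2 12.8]
ring (443, 193) [ 614.1 -331.1    7. ] [ 7.   9.6 10.8 12.4]
hi 7022 [ 54.5 -76.8 195.3] [670.6 915.8 678.3]
scene cam [1071.1   11.8 1001. ]
cradle ((537.1954345703125, -230.57518005371094), (288.2088623046875, 248.1256561279297), 77.99907684326172)
bench nan
clu 91 [-139.8 -873.1   48.1] [ 0.2 -0.3 -0.9] -26.63226079780232 19.52803100247362 67.4441818619182
clu 186 [ 47.9 -28.8  53.1] [0.6 0.8 0. ] -50.23409142930437 31.71163386131257 73.26238784912069
clu 579 [ 530.3 -139.    48.7] [ 1.  -0.2 -0. ] -82.84627935326654 92.4063052230266 55.81676848682147
clu 579 [ 512.  -223.4   48.5] [ 1.  -0.2 -0. ] -81.10391128267163 94.51807161688293 56.26601274621816
clu 595 [ 494.6 -305.4   48.4] [ 1.  -0.2 -0. ] -80.56149889903492 95.56099564297958 56.681936018103464
clu 959 [ 666.7 -560.9   37.2] [1.  0.1 0. ] -107.61742335287812 94.82491881103681 41.72037051072696
ring (229, 262) [ 643.2 -175.7    9.5] [ 9.5 19.9 21.1 23. ]
ring (196, 261) [ 624.9 -261.3    6.5] [ 6.5  8.6 10.1 12.2]
ring (170, 260) [ 611.  -327.5    6.1] [ 6.1  8.4  9.2 10.4]
hi 7392 [-212.8 -785.6  195. ] [672.6 922.9 392.9]
```

```bash
python3 - <<'E'
from h import *
from scipy.optimize import least_squares
from scipy.spatial.transform import Rotation as Ro
np.set_printoptions(precision=3,suppress=True,linewidth=150)
allP=[];
for n,(u0,u1,v0,v1) in dict(top=(180,265,150,215),scene=(400,470,140,260)).items():
    c=load(n);W=cloud(c)
    Q=W[v0:v1,u0:u1].reshape(-1,3);Q=Q[(Q[:,2]>190)]
    print(n,len(Q),np.percentile(Q,[1,50,99],axis=0));allP.append(Q)
# model in lens frame: lens at 0, camera looks -x, body x in [40,115], half 25; barrel x 0..40 r18
def sdf(L):
    q=np.abs(L-[77.5,0,0])-[37.5,25,25]
    a=np.linalg.norm(np.maximum(q,0),axis=1)+np.minimum(q.max(1),0)
    r=np.hypot(L[:,1],L[:,2])-18;x=np.abs(L[:,0]-20)-20
    b=np.hypot(np.maximum(r,0),np.maximum(x,0))+np.minimum(np.maximum(r,x),0)
    return np.minimum(a,b)
def T(p): return Ro.from_euler('ZY',[p[3],-p[4]]) # x axis tilts up
def fit(P,full=0):
    best=None
    for yaw in np.radians([40,60,80,100]):
        p0=np.r_[P.mean(0)-50*T([0,0,0,yaw,.25]).apply([1,0,0])-[0,0,10],yaw,.25]
        r=least_squares(lambda p:sdf(T(p).inv().apply(P-p[:3])),p0,loss='soft_l1',f_scale=2,x_scale=[10,10,10,.1,.1])
        if best is None or r.cost<best.cost: best=r
    return best
for P in (allP[0],allP[1],np.vstack(allP)):
    r=fit(P);res=sdf(T(r.x).inv().apply(P-r.x[:3]))
    print(r.x,r.cost/len(P),np.percentile(abs(res),[50,80,95]),'axis',T(r.x).apply([1,0,0]),'hinge',r.x[:3]+75*T(r.x).apply([1,0,0]))
np.savez('cam.npz',P=np.vstack(allP),x=r.x)
E
```

```text
top 1101 [[582.817 277.97  211.843]
 [619.523 335.426 269.957]
 [664.193 395.117 284.029]]
scene 1602 [[588.345 279.651 210.731]
 [634.17  333.217 267.169]
 [668.637 383.388 284.905]]
[594.396 285.13  235.542   1.077   0.211] 5.048060453848308 [ 1.741  4.455 15.322] axis [0.463 0.861 0.209] hinge [629.13  349.725 251.225]
[593.088 284.338 234.749   1.071   0.224] 4.373778751126149 [ 1.356  3.401 15.972] axis [0.467 0.856 0.222] hinge [628.128 348.524 251.404]
[593.677 284.699 235.025   1.075   0.219] 4.667512271582716 [ 1.509  4.009 15.729] axis [0.464 0.858 0.217] hinge [628.513 349.085 251.331]
```

```bash
cat >>h.py <<'E'
from scipy.spatial.transform import Rotation as Ro
def axis(yaw,t): return np.array([np.cos(t)*np.cos(yaw),np.cos(t)*np.sin(yaw),np.sin(t)])
def pose(origin,yaw,t,gx=-4.):
    """tool pose gripping injector (origin, yaw, pitch-up t) at gx along it"""
    d=axis(yaw,t);x=-d;z=-np.array([-np.sin(t)*np.cos(yaw),-np.sin(t)*np.sin(yaw),np.cos(t)])
    R=np.c_[x,np.cross(z,x),z]
    return np.array(origin)+gx*d+18.7*z,R
def delta(p,R,s=None):
    from plant import arm
    s=s or arm.observe();R0=Ro.from_rotvec(s['tool_rot']).as_matrix()
    r=np.r_[np.round(R0.T@(p-s['eef_pos']),1),np.round(Ro.from_matrix(R0.T@R).as_rotvec(),3)]
    print(round(s['clock'],2),r.tolist());return r
PICK=[535.4,-144.2,40.];YAW0=np.radians(-12)
E
python3 - <<'E'
from h import *
from scipy.optimize import least_squares
np.set_printoptions(precision=3,suppress=True,linewidth=150)
d=np.load('cam.npz');P=d['P'];x=d['x']
def sdf(L):
    q=np.abs(L-[77.5,0,0])-[37.5,25,25]
    a=np.linalg.norm(np.maximum(q,0),axis=1)+np.minimum(q.max(1),0)
    r=np.hypot(L[:,1],L[:,2])-18;X=np.abs(L[:,0]-20)-20
    b=np.hypot(np.maximum(r,0),np.maximum(X,0))+np.minimum(np.maximum(r,X),0)
    return np.minimum(a,b)
T=lambda p:Ro.from_euler('ZY',[p[3],-p[4]])
for i in range(4):
    k=abs(sdf(T(x).inv().apply(P-x[:3])))<4
    x=least_squares(lambda p:sdf(T(p).inv().apply(P[k]-p[:3])),x,loss='soft_l1',f_scale=1).x
print(x,k.sum(),'hinge',x[:3]+75*axis(x[3],x[4]))
np.savez('cam.npz',P=P,x=x)
p,R=pose(PICK,YAW0,0); delta(p+[0,0,110],R)
# overlay check
for n in('top','scene'):
    c=load(n);im=c['pixels'][:,:,::-1].copy()
    im=cv2.resize(im,None,fx=4,fy=4,interpolation=2)
    a=np.linspace(0,2*np.pi,40);L=np.c_[0*a,18*np.cos(a),18*np.sin(a)]
    B=np.array([[40+75*i,25*j,25*k] for i in(0,1) for j in(-1,1) for k in(-1,1)])
    f=lambda L:((proj(c,x[:3]+T(x).apply(L))+.5)*4-.5).astype(int)
    cv2.polylines(im,[f(L)],1,(0,0,255),1)
    for i in range(8):
        for b in(1,2,4):
            if i<i^b: cv2.line(im,tuple(map(int,f(B)[i])),tuple(map(int,f(B)[i^b])),(0,255,0),1)
    u,v=f(np.zeros((1,3)))[0];cr=im[max(v-200,0):v+160,max(u-200,0):u+200]
    cv2.imwrite(f'pics/o_{n}.png',cr)
cv2.imwrite('pics/o.png',np.hstack([cv2.resize(cv2.imread(f'pics/o_{n}.png'),(400,360)) for n in('top','scene')]))
E
```

```text
[591.871 283.743 234.321   1.076   0.226] 2148 hinge [626.55  348.089 251.113]
1.2 [-547.8, -470.9, 70.7, 0.0, 0.0, -0.152]
```

View pics/o.png

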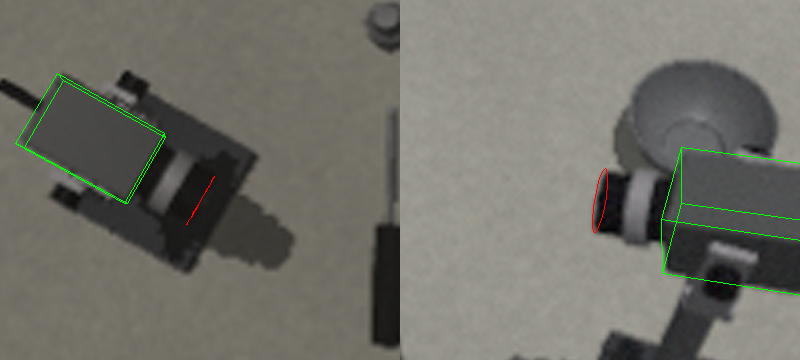

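Call:
crank_tcp(moves=[[-50, -43, 6, 0, 0, -0.014], [-105, -90, 13, 0, 0, -0.03], [-150, -129, 19, 0, 0, -0.04], [-200, -172, 26, 0, 0, -0.055], [-250, -215, 32, 0, 0, -0.07], [-300, -258, 39, 0, 0, -0.085], [-350, -301, 45, 0, 0, -0.1], [-400, -344, 51, 0, 0, -0.11]], finger_gap=60)

```text
clock: 2.2
eef_pos: [424.8, 52.0, 153.9]
tool_rot: [0.394, 3.115, 0.001]
force: [0.0, -0.3, 0.4]
opening: 60.2
gripper_force: 0.0
```

Call:
crank_tcp(moves=[[-48, -41, 6, 0, 0, -0.014], [-95, -82, 12, 0, 0, -0.028], [-130, -112, 17, 0, 0, -0.036], [-147.8, -126.9, 19.7, 0, 0, -0.042], [-147.8, -126.9, 19.7, 0, 0, -0.042]])

```text
clock: 2.82
eef_pos: [535.6, -107.1, 133.2]
tool_rot: [-0.333, -3.123, -0.0]
force: [0.1, -0.0, 0.0]
opening: 59.9
gripper_force: 0.0
```

```bash
python3 -c "
from h import *
p,R=pose(PICK,YAW0,0);delta(p,R)"
```

```text
2.83 [-3.8, -36.3, 111.9, 0.0, -0.001, -0.003]
```

Call:
crank_tcp(moves=[[0, 0, 0, 0, 0, 0], [0, 0, 0, 0, 0, 0]])

```text
clock: 3.08
eef_pos: [535.1, -104.8, 134.5]
tool_rot: [0.327, 3.124, 0.0]
force: [-0.1, 0.4, 1.0]
opening: 59.9
gripper_force: 0.0
```

```bash
python3 -c "
from h import *
p,R=pose(PICK,YAW0,0);delta(p,R)"
```

```text
3.08 [-4.4, -38.5, 113.2, 0.0, 0.0, 0.001]
```

Call:
crank_tcp(moves=[[-2, -20, 10, 0, 0, 0], [-4.4, -38.5, 30, 0, 0, 0], [-4.4, -38.5, 55, 0, 0, 0], [-4.4, -38.5, 55, 0, 0, 0], [-4.4, -38.5, 55, 0, 0, 0]])

```text
clock: 3.7
eef_pos: [531.7, -144.6, 79.6]
tool_rot: [0.329, 3.124, -0.001]
force: [0.6, -0.2, 0.4]
opening: 59.9
gripper_force: 0.0
```

```bash
python3 -c "
from h import *
p,R=pose(PICK,YAW0,0);delta(p,R)"
```

```text
3.7 [0.5, 1.2, 58.3, -0.0, 0.0, -0.0]
```

Call:
crank_tcp(moves=[[0.3, 1, 20, 0, 0, 0], [0.3, 1, 40, 0, 0, 0], [0.3, 1, 54, 0, 0, 0], [0.3, 1, 58, 0, 0, 0], [0.3, 1, 58, 0, 0, 0], [0.3, 1, 58, 0, 0, 0]])

```text
clock: 4.45
eef_pos: [532.4, -143.6, 22.1]
tool_rot: [0.329, 3.123, -0.001]
force: [-0.4, 0.7, 0.4]
opening: 60.1
gripper_force: 0.0
```

Call:
crank_tcp(moves=[[0, 0, 0, 0, 0, 0], [0, 0, 0, 0, 0, 0], [0, 0, 0, 0, 0, 0], [0, 0, 0, 0, 0, 0], [0, 0, 0, 0, 0, 0], [0, 0, 0, 0, 0, 0], [0, 0, 0, 0, 0, 0], [0, 0, 0, 0, 0, 0]], finger_gap=15, squeeze=80)

```text
clock: 5.45
eef_pos: [531.6, -143.3, 21.1]
tool_rot: [0.329, 3.124, 0.0]
force: [-0.3, -0.3, 0.5]
opening: 14.9
gripper_force: 0.0
```

```bash
python3 -c "
from h import *
p,R=pose(PICK,YAW0,0);delta(p,R)"
```

```text
5.45 [0.1, -0.1, -0.2, 0.0, 0.0, -0.0]
```

```bash
python3 - <<'E'
from plant import arm
import cv2,numpy as np
o=[]
for n,(u,v) in dict(top=(405,220),scene=(225,215)).items():
    c=arm.capture(n);np.savez(f"{n}1.npz",**c)
    o.append(cv2.resize(c["pixels"][v-60:v+60,u-65:u+65,::-1],(400,370),interpolation=2))
cv2.imwrite("pics/g1.png",np.hstack(o))
E
```

```text
(no output)
```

View pics/g1.png

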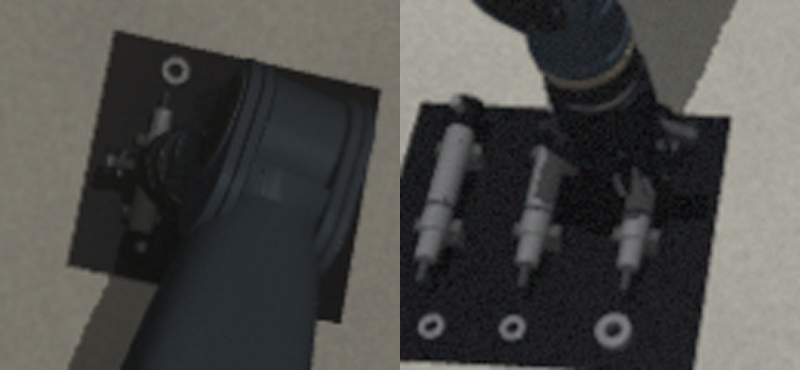

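```bash
python3 - <<'E'
from plant import arm
from h import *
s=arm.observe();print({k:np.round(v,3).tolist() for k,v in s.items()})
c=load('scene','1');print(proj(c,[s['eef_pos'],PICK,[623,-163,40]]))
o=[]
for k in '01':
    c=load('scene',k);g=cv2.convertScaleAbs(c["pixels"][165:275,180:280,::-1],alpha=2.2)
    o.append(cv2.resize(g,(400,440),interpolation=2))
cv2.imwrite("pics/g2.png",np.hstack(o))
E
```

```text
{'clock': 5.55, 'joint_positions': [-0.385, 0.152, -0.151, 1.268, 0.0, -0.175], 'joint_vel': [0.0, -0.001, -0.001, 0.0, 0.001, 0.001], 'joint_efforts': [-0.0, -36.915, 31.097, 0.001, -0.0, 0.0], 'eef_pos': [531.619, -143.291, 21.064], 'tool_rot': [0.329, 3.124, 0.0], 'force': [-0.04, -0.114, -0.58], 'wrist_torque': [-0.007, 0.009, 0.029], 'gripper_force': 0.0, 'opening': 14.811}
[[239.15120053 220.64205116]
 [237.54966072 218.6458414 ]
 [231.69070265 249.80042443]]
```

View pics/g2.png

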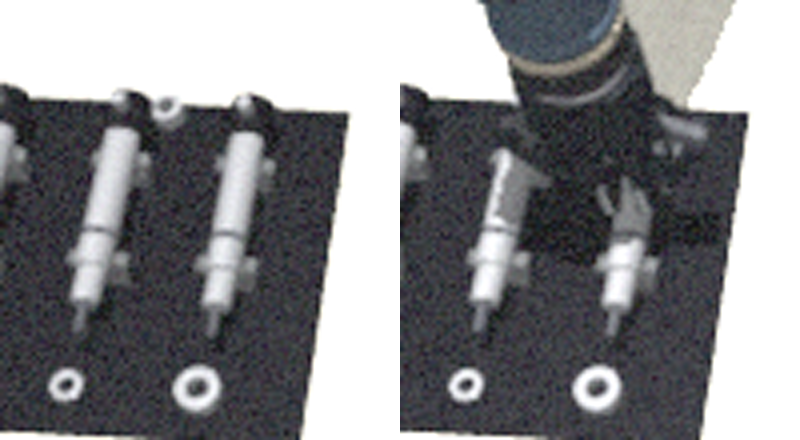

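```bash
python3 - <<'E'
from h import *
np.set_printoptions(precision=0,suppress=True,linewidth=200)
c=load('scene','1');W=cloud(c);W0=cloud(load('scene'))
d=axis(YAW0,0);n=np.array([-d[1],d[0],0])
for v in range(204,232,2):
    print(v,[tuple(np.round([(W[v,u]-PICK)@d,(W[v,u]-PICK)@n,W[v,u,2]]).astype(int)) if np.isfinite(W[v,u,2]) else 0 for u in range(226,248,2)])
E
```

```text
204 [(np.int64(11), np.int64(-8), np.int64(137)), (np.int64(4), np.int64(-7), np.int64(125)), (np.int64(4), np.int64(-2), np.int64(125)), (np.int64(-16), np.int64(-8), np.int64(89)), (np.int64(11), np.int64(12), np.int64(139)), (np.int64(10), np.int64(16), np.int64(138)), (np.int64(10), np.int64(21), np.int64(138)), (np.int64(1), np.int64(22), np.int64(121)), (np.int64(-11), np.int64(21), np.int64(102)), (np.int64(-8), np.int64(28), np.int64(107)), (np.int64(-9), np.int64(32), np.int64(105))]
206 [(np.int64(11), np.int64(-10), np.int64(127)), (np.int64(9), np.int64(-6), np.int64(123)), (np.int64(-4), np.int64(-9), np.int64(100)), (np.int64(-12), np.int64(-7), np.int64(87)), (np.int64(-42), np.int64(-18), np.int64(32)), (np.int64(12), np.int64(15), np.int64(130)), (np.int64(11), np.int64(20), np.int64(130)), (np.int64(7), np.int64(23), np.int64(123)), (np.int64(-4), np.int64(23), np.int64(103)), (np.int64(-2), np.int64(29), np.int64(108)), (np.int64(0), np.int64(35), np.int64(111))]
208 [(np.int64(6), np.int64(-15), np.int64(108)), (np.int64(10), np.int64(-8), np.int64(115)), (np.int6
[... 5028 characters left out ...]
p.int64(32), np.int64(8), np.int64(49)), (np.int64(30), np.int64(13), np.int64(47)), (np.int64(13), np.int64(9), np.int64(11)), (np.int64(11), np.int64(14), np.int64(9)), (np.int64(10), np.int64(18), np.int64(6))]
230 [(np.int64(19), np.int64(-34), np.int64(7)), (np.int64(19), np.int64(-29), np.int64(7)), (np.int64(33), np.int64(-15), np.int64(37)), (np.int64(38), np.int64(-6), np.int64(49)), (np.int64(39), np.int64(-1), np.int64(51)), (np.int64(38), np.int64(4), np.int64(50)), (np.int64(37), np.int64(9), np.int64(49)), (np.int64(35), np.int64(13), np.int64(44)), (np.int64(32), np.int64(17), np.int64(39)), (np.int64(31), np.int64(22), np.int64(38)), (np.int64(16), np.int64(20), np.int64(7))]
```

```bash
python3 - <<'E'
from h import *
np.set_printoptions(precision=0,suppress=True,linewidth=200)
from scipy.spatial.transform import Rotation as Ro
S={'0':([185.5,490.4,200.8],[-0.56514307,-3.08956552,0.0035605]),'1':([531.6,-143.3,21.1],[.329,3.124,0])}
for k in '01':
  p,rv=S[k];R=Ro.from_rotvec(rv).as_matrix()
  for n in('scene','top'):
    W=cloud(load(n,k)).reshape(-1,3);W=W[np.isfinite(W[:,0])]
    L=(W-p)@R;L=L[(abs(L[:,0])<60)&(abs(L[:,1])<75)&(L[:,2]<30)&(L[:,2]>-160)]
    print(k,n,len(L))
    for z in range(-160,30,10):
        q=L[(L[:,2]>=z)&(L[:,2]<z+10)]
        if len(q): print(z,len(q),'x',np.percentile(q[:,0],[3,50,97]),'y',np.percentile(q[:,1],[3,25,50,75,97]))
E
```

```text
0 scene 1225
-160 36 x [-33.  -9.   3.] y [-59. -35. -27.  32.  64.]
-150 229 x [-14.  -7.  12.] y [-66. -47. -15.  45.  64.]
-140 230 x [-21. -11.  -1.] y [-66. -29.   0.  25.  65.]
-130 135 x [-21. -12.  -1.] y [-69. -27.  -1.  27.  67.]
-120 147 x [-20. -12.  11.] y [-70. -34.  -2.  30.  70.]
-110 155 x [-18. -11.  11.] y [-71. -41.  -8.  37.  69.]
-100 130 x [-14.  -9.  10.] y [-71. -52.  39.  55.  70.]
-90 40 x [-14.  -9.  -6.] y [-63. -51.   0.  49.  62.]
-80 40 x [-13.  -8.   5.] y [-55. -48.  43.  48.  55.]
-70 37 x [-12.  -7.   1.] y [-55. -48.  43.  47.  56.]
-60 38 x [-12.  -7.   9.] y [-54. -48.  43.  47.  55.]
-50 8 x [-12.  -8.   2.] y [-46. -43.  43.  44.  48.]
0 top 842
-160 30 x [-31.  -2.   7.] y [-66. -38. -37. -32.  61.]
-150 225 x [-13.  -2.  11.] y [-68. -59. -40.  56.  65.]
-140 102 x [-20. -11.   8.] y [-69. -57. -24.  52.  65.]
-130 71 x [-19. -12.   8.] y [-71. -69. -29. -18.  68.]
-120 92 x [-18. -13.   6.] y [-73. -62. -36.  22.  63.]
-110 88 x [-18. -10.   7.] y [-73. -46. -39.  38.  70.]
-100 126 x [-14.  -5.   8.] y [-74. -53.  43.  57.  67.]
-90 26 x [
[... 1559 characters left out ...]
8. 50. 57.]
-110 4 x [ 5.  9. 12.] y [39. 39. 40. 44. 49.]
-100 6 x [-10.  11.  15.] y [24. 37. 38. 39. 39.]
-90 7 x [ 5. 10. 14.] y [29. 31. 33. 34. 39.]
-80 1 x [11. 11. 11.] y [21. 21. 21. 21. 21.]
-70 1 x [7. 7. 7.] y [21. 21. 21. 21. 21.]
-60 1 x [7. 7. 7.] y [22. 22. 22. 22. 22.]
-50 1 x [11. 11. 11.] y [15. 15. 15. 15. 15.]
-40 41 x [-33.  39.  59.] y [-8. -2.  1.  5. 10.]
-30 104 x [-58.  28.  57.] y [-11.  -3.   5.   9.  13.]
-20 25 x [-41.  33.  41.] y [-18. -13.  13.  17.  20.]
-10 1 x [-33. -33. -33.] y [10. 10. 10. 10. 10.]
0 24 x [-55.   2.  55.] y [-32.  15.  34.  50.  59.]
10 634 x [-57.  17.  57.] y [-41.  17.  36.  53.  72.]
20 109 x [-53.   5.  56.] y [47. 63. 67. 71. 74.]
```

```bash
sed -i 's/18\.7\*z$/(18.7+35)*z/' h.py; grep -n '18.7' h.py
```

```text
22:    return np.array(origin)+gx*d+18.7*z,R
```

Call:
crank_tcp(moves=[[0, 0, 0, 0, 0, 0], [0, 0, 0, 0, 0, 0], [0, 0, 0, 0, 0, 0], [0, 0, 0, 0, 0, 0]], finger_gap=60)

```text
clock: 6.05
eef_pos: [531.6, -143.3, 21.1]
tool_rot: [0.329, 3.124, -0.0]
force: [0.8, -0.4, 0.7]
opening: 60.1
gripper_force: 0.0
```

Call:
crank_tcp(moves=[[0, 0, 8, 0, 0, 0], [0, 0, 16, 0, 0, 0], [0, 0, 24, 0, 0, 0], [0, 0, 30, 0, 0, 0], [0, 0, 35, 0, 0, 0], [0, 0, 35, 0, 0, 0], [0, 0, 35, 0, 0, 0]])

```text
clock: 6.92
eef_pos: [531.8, -143.4, -13.7]
tool_rot: [0.329, 3.124, -0.0]
force: [0.2, -0.7, 0.1]
opening: 60.2
gripper_force: 0.0
```

```bash
python3 - <<'E'
from plant import arm
from h import *
p,R=pose(PICK,YAW0,0);delta(p,R)
c=arm.capture('scene');np.savez("scene2.npz",**c)
g=cv2.convertScaleAbs(c["pixels"][165:275,180:280,::-1],alpha=2)
cv2.imwrite("pics/g3.png",cv2.resize(g,(500,550),interpolation=2))
E
```

```text
6.92 [0.3, -0.0, -35.0, -0.0, 0.0, -0.0]
```

View pics/g3.png

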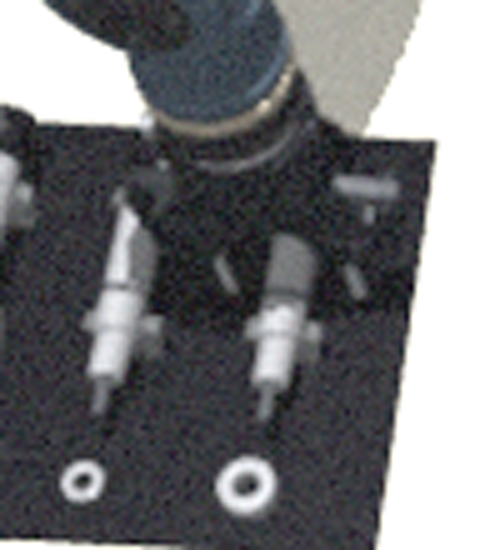

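The fingers now straddle injector 3 (left pad about (230,275), right pad about (355,280), barrel between at about 290). They really end about 35 mm behind the reported TCP, so I account for that.

```bash
sed -i 's/+18\.7\*z,R/+(18.7+35)*z,R/' h.py
```

Call:
crank_tcp(moves=[[0, 0, 0, 0, 0, 0], [0, 0, 0, 0, 0, 0], [0, 0, 0, 0, 0, 0], [0, 0, 0, 0, 0, 0], [0, 0, 0, 0, 0, 0], [0, 0, 0, 0, 0, 0]], finger_gap=10, squeeze=90)

```text
clock: 7.72
eef_pos: [531.7, -143.9, -13.4]
tool_rot: [0.329, 3.124, -0.002]
force: [-2.7, -2.2, 4.5]
opening: 21.7
gripper_force: 88.0
```

Call:
crank_tcp(moves=[[0, 0, -8, 0, 0, 0], [0, 0, -25, 0, 0, 0], [0, 0, -50, 0, 0, 0], [0, 0, -80, 0, 0, 0], [0, 0, -110, 0, 0, 0], [0, 0, -135, 0, 0, 0], [0, 0, -150, 0, 0, 0], [0, 0, -150, 0, 0, 0]])

```text
clock: 8.72
eef_pos: [532.6, -143.4, 137.6]
tool_rot: [0.328, 3.122, -0.001]
force: [0.0, 0.1, -3.5]
opening: 21.6
gripper_force: 88.1
```

```bash
python3 - <<'E'
from plant import arm
from h import *
x=np.load('cam.npz')['x'];d=axis(x[3],x[4]);lens=x[:3]-[0,0,.6]
print('lens',lens,'tip goal',lens-50*d)
for back in (60,0):
    p,R=pose(lens-(140+back)*d,x[3],x[4]);delta(p,R)
o=[]
for n in('top','scene'):
    c=arm.capture(n);np.savez(f"{n}3.npz",**c)
    u,v=proj(c,[[531,-143,190]])[0].astype(int)
    g=cv2.convertScaleAbs(c["pixels"][v-60:v+60,u-65:u+65,::-1],alpha=1.7)
    o.append(cv2.resize(g,(400,370),interpolation=2))
cv2.imwrite("pics/g4.png",np.hstack(o))
E
```

```text
lens [591.87148093 283.74259894 233.7209437 ] tip goal [568.75225643 240.84530069 222.52615646]
8.72 [83.4, 250.9, 1.6, -0.147, -0.191, -1.28]
8.72 [66.9, 307.0, -11.8, -0.147, -0.191, -1.28]
```

View pics/g4.png

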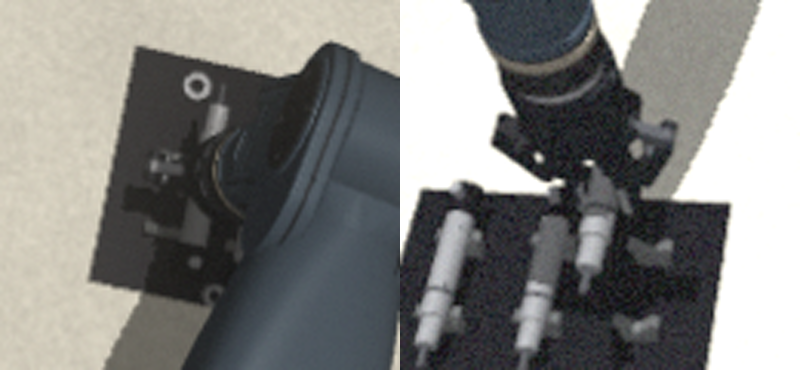

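Call:
crank_tcp(moves=[[3, 10, 0, -0.006, -0.008, -0.051], [8, 25, 0, -0.015, -0.019, -0.128], [17, 50, 0, -0.029, -0.038, -0.256], [25, 75, 0, -0.044, -0.057, -0.384], [33, 100, 1, -0.059, -0.076, -0.512], [42, 125, 1, -0.074, -0.096, -0.64], [50, 151, 1, -0.088, -0.115, -0.768], [58, 176, 1, -0.103, -0.134, -0.896]])

```text
clock: 9.82
eef_pos: [509.9, 42.0, 133.0]
tool_rot: [-1.019, 2.824, 0.131]
force: [0.5, 0.2, -2.4]
opening: 21.4
gripper_force: 88.0
```

```bash
python3 - <<'E'
from h import *
x=np.load('cam.npz')['x'];d=axis(x[3],x[4]);lens=x[:3]-[0,0,.6]
p,R=pose(lens-200*d,x[3],x[4]);delta(p,R)
E
```

```text
9.82 [-44.0, 63.7, 6.5, -0.038, -0.06, -0.381]
```

Call:
crank_tcp(moves=[[-11, 16, 2, -0.01, -0.015, -0.095], [-22, 32, 3, -0.019, -0.03, -0.19], [-33, 48, 5, -0.028, -0.045, -0.285], [-41, 60, 6, -0.036, -0.056, -0.355], [-44, 63, 6.5, -0.038, -0.06, -0.381], [-44, 63, 6.5, -0.038, -0.06, -0.381], [-44, 63, 6.5, -0.038, -0.06, -0.381], [-44, 63, 6.5, -0.038, -0.06, -0.381]])

```text
clock: 10.82
eef_pos: [505.7, 117.4, 137.7]
tool_rot: [-1.501, 2.529, 0.167]
force: [-0.3, 0.2, -2.8]
opening: 22.3
gripper_force: 88.1
```

```bash
python3 - <<'E'
from plant import arm
from h import *
x=np.load('cam.npz')['x'];d=axis(x[3],x[4]);lens=x[:3]-[0,0,.6]
p,R=pose(lens-200*d,x[3],x[4]);delta(p,R)
o=[]
for n in('top','scene'):
    c=arm.capture(n);np.savez(f"{n}4.npz",**c)
    u,v=proj(c,[lens-110*d])[0].astype(int);print(n,u,v)
    for l in('injector3_tip','lens'): print(l,[(np.round(q['uv'],1).tolist(),round(q['confidence'],2)) for q in arm.mark_of(n,l)],proj(c,[lens-(110 if 'tip' in l else 0)*d]))
    g=cv2.convertScaleAbs(c["pixels"][v-60:v+60,u-65:u+65,::-1],alpha=1.7)
    o.append(cv2.resize(g,(400,370),interpolation=2))
cv2.imwrite("pics/g5.png",np.hstack(o))
E
```

```text
10.82 [-0.1, 3.1, 2.0, -0.004, 0.0, -0.005]
top 274 210
injector3_tip [([273.9, 209.1], 0.76), ([297.8, 271.7], 0.48)] [[274.78631634 210.56824197]]
lens [([235.9, 192.7], 0.81), ([417.5, 188.7], 0.31)] [[237.65703359 190.00665107]]
scene 366 167
injector3_tip [([364.2, 167.3], 0.77), ([223.1, 192.7], 0.65), ([333.2, 166.3], 0.44)] [[366.61797587 167.93056137]]
lens [([415.3, 174.3], 0.77), ([365.4, 166.5], 0.67)] [[413.13138723 174.71004571]]
```

View pics/g5.png

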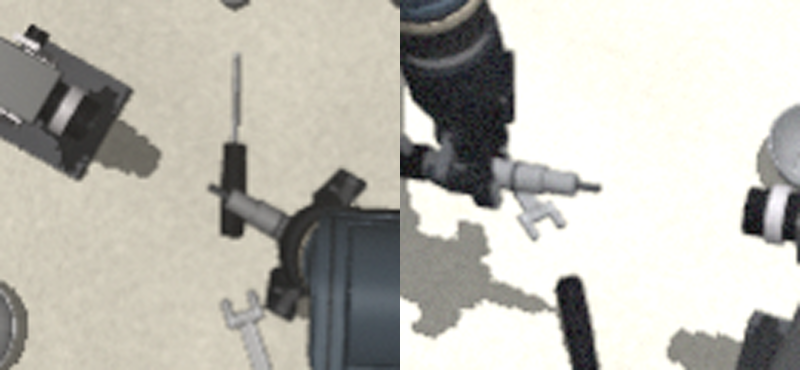

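```bash
cat >fit.py <<'E'
from h import *
from scipy.optimize import least_squares
import sys
np.set_printoptions(precision=3,suppress=True,linewidth=150)
T=lambda p:Ro.from_euler('ZY',[p[3],-p[4]])
def box(L,a,b,r):
    q=np.c_[np.hypot(L[:,1],L[:,2])-r,np.abs(L[:,0]-(a+b)/2)-(b-a)/2]
    return np.linalg.norm(np.maximum(q,0),axis=1)+np.minimum(q.max(1),0)
def sinj(L): # tip at x=0, extends to -x
    return np.min([box(L,-145,-45,12),box(L,-45,-20,9.5),box(L,-20,0,3.5)],axis=0)
def scam(L):
    q=np.abs(L-[77.5,0,0])-[37.5,25,25]
    return np.minimum(np.linalg.norm(np.maximum(q,0),axis=1)+np.minimum(q.max(1),0),box(L,0,40,18))
def fit(P,f,x,lim,roi):
    for tol in (lim,lim*.7,4,4,4):
        L=T(x).inv().apply(P-x[:3]);k=(abs(f(L))<tol)&roi(L)
        x=least_squares(lambda p:f(T(p).inv().apply(P[k]-p[:3])),x,loss='soft_l1',f_scale=1).x
    return x,k.sum()
def run(key,back,camkey='0'):
    x0=np.load('cam.npz')['x'];d=axis(x0[3],x0[4]);A=[];B=[]
    for n in('top','scene'):
        A.append(cloud(load(n,camkey)).reshape(-1,3));B.append(cloud(load(n,key)).reshape(-1,3))
    for nm,a,b in(('top',A[0],B[0]),('scene',A[1],B[1]),('both',np.vstack(A),np.vstack(B))):
        a=a[np.linalg.norm(a-x0[:3],axis=1)<150];xi=x0.copy();xi[:3]-=(50+back)*d
        b=b[np.linalg.norm(b-xi[:3],axis=1)<150]
        xc,kc=fit(a,scam,x0,4,lambda L:L[:,0]>-15)
        xi,ki=fit(b,sinj,xi,8,lambda L:(L[:,0]>-75)&(L[:,0]<8))
        Li=T(xc).inv().apply(xi[:3]-xc[:3])
        print(nm,kc,ki,'cam',xc,'inj',xi,'tip in lens frame',Li,'dyaw,dpitch',xi[3:]-xc[3:])
if __name__=='__main__': run(sys.argv[1],float(sys.argv[2]))
E
python3 fit.py 4 60
```

```text
top 838 187 cam [592.889 282.234 234.124   1.082   0.222] inj [542.426 187.308 210.775   1.074   0.226] tip in lens frame [-110.009   -0.015    0.849] dyaw,dpitch [-0.008  0.004]
scene 1303 238 cam [591.773 284.453 234.47    1.072   0.228] inj [541.228 187.574 212.026   1.071   0.231] tip in lens frame [-111.497   -1.988    2.877] dyaw,dpitch [-0.     0.003]
both 2148 424 cam [591.871 283.743 234.321   1.076   0.226] inj [541.599 187.291 211.482   1.073   0.231] tip in lens frame [-111.109   -1.505    2.091] dyaw,dpitch [-0.003  0.005]
```

Call:
crank_tcp(moves=[[-8, 0.3, 0.4, 0, 0, 0], [-20, 0.6, 0.8, 0, 0, 0], [-34, 0.9, 1.2, 0, 0, 0], [-47, 1.2, 1.6, 0, 0, 0], [-56, 1.2, 1.7, 0, 0, 0], [-60, 1.2, 1.7, 0, 0, 0], [-60.7, 1.2, 1.7, 0, 0, 0], [-60.7, 1.2, 1.7, 0, 0, 0]])

```text
clock: 12.12
eef_pos: [532.9, 170.4, 149.6]
tool_rot: [-1.502, 2.529, 0.167]
force: [-0.3, -0.1, -2.6]
opening: 21.7
gripper_force: 88.1
```

Call:
crank_tcp(moves=[[0, 0, 0, 0, 0, 0], [0, 0, 0, 0, 0, 0], [0, 0, 0, 0, 0, 0], [0, 0, 0, 0, 0, 0]])

```text
clock: 12.62
eef_pos: [533.1, 170.6, 149.8]
tool_rot: [-1.502, 2.528, 0.167]
force: [-0.3, 0.3, -3.4]
opening: 21.8
gripper_force: 88.1
```

```bash
python3 - <<'E'
from plant import arm
import numpy as np,cv2
o=[]
for n,(u,v) in dict(top=(255,200),scene=(390,170)).items():
    c=arm.capture(n);np.savez(f"{n}5.npz",**c)
    g=cv2.convertScaleAbs(c["pixels"][v-60:v+60,u-65:u+65,::-1],alpha=1.7)
    o.append(cv2.resize(g,(400,370),interpolation=2))
cv2.imwrite("pics/g6.png",np.hstack(o))
E
python3 fit.py 5 0;python3 -c "
from fit import *
run('5',0,'5')"
```

```text
top 838 144 cam [592.889 282.234 234.124   1.082   0.222] inj [569.054 238.162 223.57    1.063   0.255] tip in lens frame [-51.198   0.352   0.716] dyaw,dpitch [-0.019  0.034]
scene 1303 254 cam [591.773 284.453 234.47    1.072   0.228] inj [568.251 240.757 223.499   1.074   0.228] tip in lens frame [-50.819  -0.26    0.55 ] dyaw,dpitch [ 0.003 -0.001]
both 2148 398 cam [591.871 283.743 234.321   1.076   0.226] inj [568.743 240.318 223.514   1.071   0.235] tip in lens frame [-50.37   -0.242   0.483] dyaw,dpitch [-0.006  0.009]
top 847 144 cam [592.449 282.84  234.275   1.071   0.22 ] inj [569.054 238.162 223.57    1.063   0.255] tip in lens frame [-51.545  -0.886   0.541] dyaw,dpitch [-0.008  0.036]
scene 1309 254 cam [591.644 284.609 234.694   1.07    0.225] inj [568.251 240.757 223.499   1.074   0.228] tip in lens frame [-50.944  -0.535   0.193] dyaw,dpitch [0.004 0.002]
both 2158 398 cam [591.783 284.104 234.519   1.074   0.223] inj [568.743 240.318 223.514   1.071   0.235] tip in lens frame [-50.683  -0.627   0.233] dyaw,dpitch [-0.003  0.012]
```

View pics/g6.png

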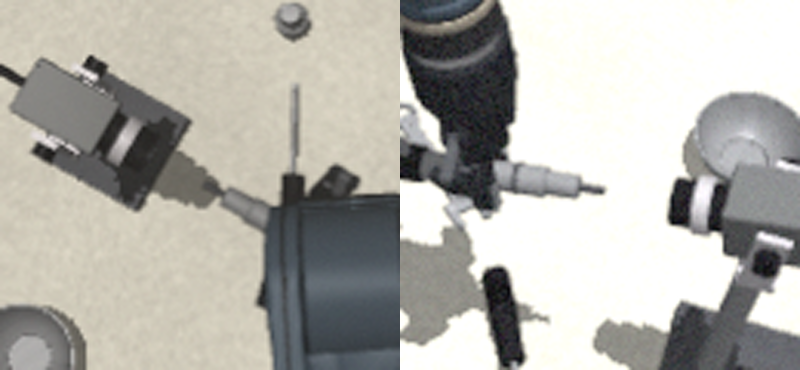

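The pictures show the nose tip about 50 mm in front of the lens and on its axis. The measured error is under 1 mm and about 0.01 rad, and nothing else is touched.

```bash
python3 -c "
from plant import arm
print(arm.observe()['joint_vel'].round(3) if hasattr(arm.observe()['joint_vel'],'round') else arm.observe()['joint_vel']);print(arm.finish_job())"
```

```text
[ 0.001 -0.     0.001 -0.     0.    -0.   ]
the job is handed in; nothing more can be done
None
```

I handed the job in with injector 3, the one with the thick ring, held still in front of the inspection camera: nose tip about 50 mm from the lens (within about 1 mm) and lined up with the line of sight to about 0.01 rad, at about 13 s of the 32 s allowed; the result of the judging was not shown.

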